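Load the label roll and hold its key lock turned

TASK

Put the roll of freezer labels on the dispenser's upright spindle, all the way down, and let go of it. Then take the key from its wooden rest, push it fully into the dispenser's lock (the pins are a bit sticky), turn it a quarter turn clockwise so that the keeper comes out over the roll, and finish still holding the key turned, because the lock springs back. Leave the mug, the salt shaker and the spice jar alone.

Things in the scene. Friction and masses are not known exactly. Their poses are not given: they have to be found in the camera images.
- dispenser: Label roll dispenser, fixed to the worktop (place and yaw vary): grey base plate 90 x 170 x 18 mm (x, y, z), origin at the centre of its underside. 50 mm from the origin at its +y end stands the steel spindle, 50 mm at its -y end the square steel lock case, 46 x 46 mm, top 45 mm above the worktop.
- spindle_foot (a point): Foot of the spindle, on its axis, on top of a steel disc 76 mm across, 20 mm above the worktop; the roll's underside comes to rest here. The spindle is 20 mm in diameter and 72 mm tall, its top edge bevelled; the keeper lies on top of it.
- keyhole (a point): Centre of the keyhole's mouth in the top of the lock case, 45 mm above the worktop; axes as the dispenser's. Vertical slot 8 mm (x) by 20 mm (y) with a 2.5 mm chamfer, through an 8 mm cover that does not turn; below, the plug continues it to a floor 22 mm under the mouth. Sticky sprung pins 10 to 16 mm down take some 3 to 12 N to pass; wiggle if it sticks.
- plug (a joint): Turn of the lock's plug, rad: 0 at rest, slot along the dispenser's y; grows clockwise seen from above, stop at 1.7. It turns only with the key fully in (foot over 19 mm below the mouth), when the key's bit is clear of the cover. A spring turns it back when let go (about 0.05 N m at a quarter turn). The key has about 0.2 rad of play in it.
- keeper (a joint): Slide of the keeper, m: a steel tongue 6 x 13 x 4 mm on top of the spindle, up to 97 mm above the worktop. At 0 it lies within the spindle's outline; driven by the plug it slides out towards the lock, over the roll's top, 11 mm at a quarter turn.
- key: The key, upright, bit down in the key rest. 84 mm tall, origin at the centre of its foot, z up to the bow. Bit at the foot: flat bar 6 mm (x) by 18 mm (y), 10 mm tall, rounded ends and foot; then a round shank 6 mm thick (11 mm collar at 46 to 52 mm); from 50 to 84 mm the flat black bow, 10 mm thick (x), 30 mm wide (y). Same either way round; goes in either way.
- key_bow (a point): Centre of the key's bow, 67 mm above the key's foot: pinch it here from above, across its 10 mm thickness (the key's x). Axes as the key's.
- key_rest: Wooden block 52 x 52 x 40 mm, fixed to the worktop, origin at the centre of its underside; a slot 8 mm (x) by 20 mm (y), 30 mm deep, in its top holds the key, whose foot is 10 mm above the worktop; lift the key straight up over 30 mm. It and the roll may stand on either side of the dispenser.
- label_roll: Roll of white labels standing upright on the worktop: 60 mm in diameter, 70 mm tall, open cardboard core with a 28 mm hole right through; origin at the centre of its underside. About 0.15 kg.
- mug: Cream mug, 78 mm across and 101 mm tall, loose; origin at the centre of its underside; leave it alone.
- shaker: Salt shaker, 44 mm across, 90 mm tall, loose; origin at the centre of its underside; leave it alone.
- jar: Spice jar with a black cap, 45 mm across, 105 mm tall, loose; origin at the centre of its underside; leave it alone.
Not all that is in view belongs to the job. Leave any yellow look-alike of the dispenser alone.

How it is judged:
By the outcome, as a careful person would: the job done as asked, in the order asked, and still so for the second after the job is handed in, while the arm keeps its last pose, push and grip.
It also fails if it takes over 58 s, if anything falls off the work surface, if the arm or the gripper's body presses on something with over 40 N, if the wrist force passes 120 N, or if a joint passes its speed limit or range.

ROBOT

A 6-joint arm with a two-finger parallel gripper is mounted at the origin on a cart in front of the work surface, level with it; the furniture and walls round the work are solid. World frame = base frame: x ahead of the robot, y to its left, z up, the work surface at z = 0. Lengths are in m, angles in rad, forces in N, time in s.
With the tool pointing down it reaches from about 0.25 to 0.725 m from the base axis. Payload 4 kg.
Tool frame: the origin (TCP) lies on the centre line of the jaws, within the pads' length; the fingertips stand tip_reach ahead of it and the grasp point (between the pads) lies 5 mm behind it (tip_reach is the distance from the TCP to the fingertips, in m); z points along the fingers, y is the direction in which the jaws open and shut (so a half turn about z gives the same grasp; the last joint's range is limited). The gripper opens to 85 mm and grips with 20 to 120 N. Pads are 22 mm wide; open, the fingers measure 114 mm over their backs; the gripper's body (76 mm by 85 mm) begins 54 mm behind the grasp point. The pads swing forward as they close: fully open they stand 13 mm farther back than shut.
Start: joints at [-1.104, 0.241, 0.005, 1.335, 0, 1.571], TCP at [0.225, -0.447, 0.245] pointing down, gripper open.
Joint ranges: [-2.72, 2.72], [-1.05, 1.87], [-1.09, 1.28], [-1.99, 2.15], [-1.42, 1.44], [-3.14, 3.14]. Speed limits (rad/s): [2.79, 2.79, 3.14, 3.14, 3.14, 3.14].

INTERFACE

Orientations are given as a unit quaternion [x, y, z, w].
In Python, from workcell import * gives the robot as it stands.
- The arm moves only by the tool arm_command, never from a script. Its arguments are lists of equal length, an entry for each row: "translation": the shift along the tool's x, y, z in cm, a list of three; "turn": the turn about the tool's z in rad; "hand": the closure, from 0 (fully open) to 1 (shut). In form: {"translation": [[x, y, z], ...], "turn": [turn, ...], "hand": [hand, ...]}. A call has 1 to 5 rows; each row is the pose to reach, as a shift and turn from the pose commanded when the call began, along the tool's axes at that moment; what a row does not reach only later rows make up. A row lasts 1/12 s, in which the tool goes at most 41.7 mm and 7.16 degrees, less where a joint would pass 70% of its speed; a pose out of reach is approached as far as the arm can. A call with a gripper value outside its range is refused whole. The fingers move at their own pace and stop on an object; the grip force is fixed at half the most. Time passes only in rows, so rows that repeat a pose let the fingers close. It gives the time, the measured TCP pose, the force and the opening at its end, in the units of the state.
- get_obs(): the state, without advancing time (a new reading comes with each control period).
- camera(name): name is "side" or "top"; returns (picture, depth): 480x640x3 uint8, red, green, blue; 480x640 float32, m along the optical axis (not along the pixel's ray), 0 where there is no reading.
- camera_info(name): a dict with "mtx" (3x3 intrinsics, pixels), "world_to_cam" (4x4, takes a point from world to camera coordinates). Camera axes: x right, y down, z forward; pixel columns grow to the right and rows downward; lengths in m; the calibration is good to about 2 mm. A picture is of the moment at which its call begins. camera_info takes no time and is no camera call.
- job_done(): hands the job in, once; it reports no verdict.
Trained networks look in the newest picture that a camera, given by its name, has taken for a name from the list of things; names that differ only in an ending like _2 or _b are one class to them, and where a whole thing is asked for, a point or a joint stands for the part that bears it (a point fixed in the world has none). Each returns a list of dicts, best first, with "conf" (0 to 1); they miss things now and then, are a little off and sometimes report something else, mostly with a low value. They report only what shows in the picture. A call takes as long as a camera call. They do not tell look-alikes from the thing itself.
- search_frame(camera, name): "location" ([row, column] in pixels, amid what is visible of it).
- spot_point(camera, name): "location" ([row, column] in pixels: a listed point, or the origin of a listed thing).
The state is a dict: "clock": time; "joint_pos": joint angles; "joint_vel": joint speeds; "tau": joint torques, N m; "eef_pos": TCP position; "tool_rot": TCP orientation; "ft_force": force on the tool from outside, world axes, zero at the start; "ft_torque": the same for the moment, N m; "grip_width": finger opening in m.
Only numpy, scipy, OpenCV 4.12 (cv2) and the standard library are available. Lean on these libraries where they do the work, as an engineer would, in place of code of your own. Each camera call takes 0.05 s, during which the arm holds its last target. There are 200 camera calls.

## Working session

There is one attempt and no reset: what is moved stays moved. The work goes in short steps, Python scripts to look and compute and a tool call to move; the robot and the scene stay as the last step left them, time stands still between calls to the robot, and variables do not carry over. Pictures are saved under pics/ and viewed, about 8 in all and at most 12, crops included, and the job is handed in when it is done.

Besides the shell and the picture viewer there is one more tool, called after "Emit:" as name(argument=value, ...) on one line, values as JSON. arm_command: Moves the arm, as the interface text tells. Its arguments: {"type":"object","properties":{"translation":{"type":"array","items":{"type":"array","items":{"type":"number"}}},"turn":{"type":"array","items":{"type":"number"}},"hand":{"type":"array","items":{"type":"number"}}},"required":["translation","turn","hand"]}

```bash
mkdir -p pics; ls; python3 - <<'E'
from workcell import *
import cv2,numpy as np
o=get_obs();print({k:np.round(v,3).tolist() for k,v in o.items()})
try: print(tip_reach)
except Exception as e: print(e)
ims=[]
for c in("top","side"):
    p,d=camera(c);cv2.imwrite(f"pics/{c}0.png",p[:,:,::-1]);np.save(f"{c}_d.npy",d)
    i=camera_info(c);print(c,np.round(i["mtx"],1).tolist(),np.round(i["world_to_cam"],3).tolist())
    for n in("spindle_foot","keyhole","key_bow","label_roll","key_rest","dispenser","mug","shaker","jar"):
        print(c,n,[(np.round(r["location"]).tolist(),round(r["conf"],2)) for r in spot_point(c,n)][:3])
E
```

```text
pics
{'clock': 0.0, 'joint_pos': [-1.104, 0.241, 0.004, 1.335, -0.0, 1.571], 'joint_vel': [-0.001, 0.001, -0.001, 0.0, 0.001, 0.001], 'tau': [0.001, -37.232, 25.241, 0.017, 0.0, 0.0], 'eef_pos': [0.225, -0.446, 0.244], 'tool_rot': [0.973, 0.231, -0.0, -0.001], 'ft_force': [-1.126, 0.115, -0.74], 'ft_torque': [0.017, -0.012, -0.03], 'grip_width': 0.085}
0.014
top [[443.0, 0.0, 322.7], [0.0, 443.0, 236.8], [0.0, 0.0, 1.0]] [[0.009, -1.0, 0.005, -0.097], [-0.976, -0.01, -0.219, 0.514], [0.219, -0.003, -0.976, 0.968], [0.0, 0.0, 0.0, 1.0]]
top spindle_foot [([336.0, 444.0], 0.72), ([238.0, 285.0], 0.59)]
top keyhole [([325.0, 493.0], 0.92), ([231.0, 328.0], 0.61)]
top key_bow [([246.0, 196.0], 0.67)]
top label_roll [([257.0, 418.0], 0.85)]
top key_rest [([198.0, 372.0], 0.74), ([252.0, 208.0], 0.62)]
top dispenser [([330.0, 463.0], 0.97), ([238.0, 307.0], 0.75), ([189.0, 232.0], 0.29)]
top mug [([198.0, 372.0], 0.55)]
top shaker [([174.0, 268.0], 0.66)]
top jar [([190.0, 234.0], 0.56)]
side [[532.8, 0.0, 320.1], [0.0, 532.8, 226.3], [0.0, 0.0, 1.0]] [[-0.791, -0.612, 0.019, 0.342], [-0.422, 0.523, -0.741, 0.344], [0.443, -0.594, -0.672, 0.885], [0.0, 0.0, 0.0, 1.0]]
side spindle_foot [([230.0, 466.0], 0.96), ([275.0, 286.0], 0.64)]
side keyhole [([242.0, 312.0], 0.95), ([196.0, 475.0], 0.93)]
side key_bow [([328.0, 223.0], 0.49)]
side label_roll [([214.0, 385.0], 0.64)]
side key_rest []
side dispenser [([224.0, 471.0], 0.87), ([271.0, 300.0], 0.55)]
side mug [([212.0, 307.0], 0.64)]
side shaker [([268.0, 212.0], 0.68)]
side jar []
```

View pics/top0.png

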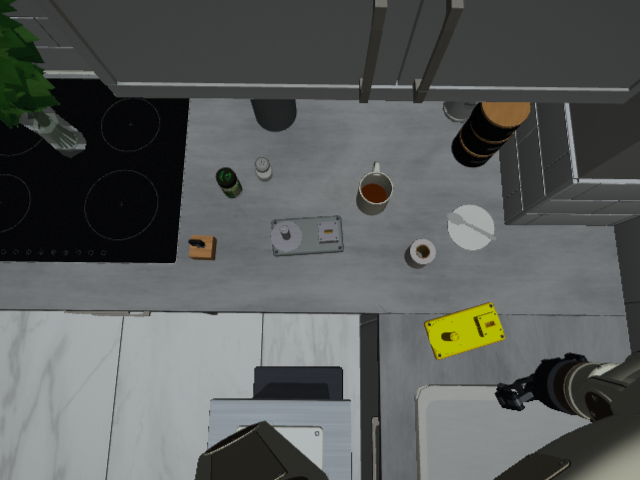

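View pics/side0.png

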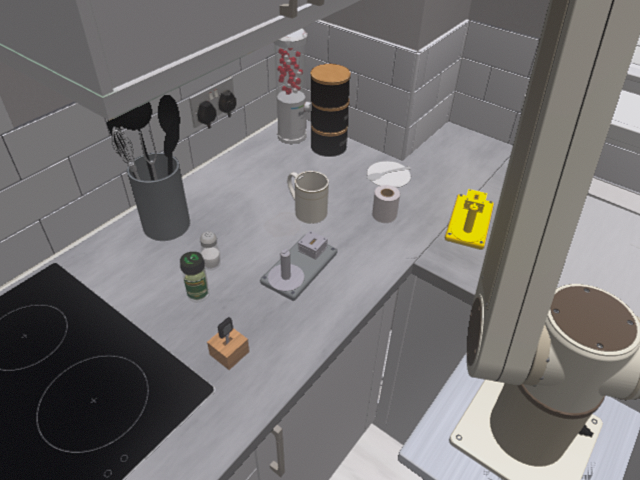

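The grey dispenser is at top (236,307), with its spindle at (235,286) and its lock at (231,328). The roll is at (252,423), the key in its rest at (245,200), and the yellow decoy at (330,465). Next I measure these from the depth images.

```bash
cat > h.py <<'E'
from workcell import *
import cv2,numpy as np
def cloud(c,d):
    i=camera_info(c);K=i["mtx"];T=np.linalg.inv(i["world_to_cam"])
    v,u=np.mgrid[:480,:640]
    P=np.stack([(u-K[0,2])*d/K[0,0],(v-K[1,2])*d/K[1,1],d],-1)@T[:3,:3].T+T[:3,3]
    P[d==0]=np.nan
    return P
def sel(P,xy,r,z0,z1):
    Q=P.reshape(-1,3);Q=Q[~np.isnan(Q[:,0])]
    return Q[(np.hypot(*(Q[:,:2]-xy).T)<r)&(Q[:,2]>z0)&(Q[:,2]<z1)]
def rect(Q):
    (c,s,a)=cv2.minAreaRect((Q[:,:2]*1000).astype(np.float32));return np.round(c,1),np.round(s,1),round(a,1),len(Q),np.round(Q.mean(0)*1000,1)
E
python3 - <<'E'
from h import *
for c,px in(("top",dict(roll=(252,423),spin=(238,287),lock=(231,328),base=(236,307),key=(245,205),table=(285,300),mug=(190,375),jar=(180,230),shk=(168,263),cab=(60,250),cab2=(92,250))),("side",dict(roll=(210,386),spin=(275,286),lock=(243,312),base=(265,300),key=(345,229),table=(300,350)))):
    P=cloud(c,np.load(f"{c}_d.npy"));g=lambda n:P[px[n]]
    for n in px: print(c,n,np.round(g(n),3))
    for n,w,r,z0,z1 in(("roll","rolltop",.05,.06,.08),("base","plate",.13,.012,.0235),("base","case",.13,.037,.052),("base","spintop",.13,.085,.102),("key","resttop",.06,.034,.046),("key","bow",.06,.062,.11)):
        Q=sel(P,g(n)[:2],r,z0,z1)
        if len(Q)>4: print(c,w,*rect(Q))
E
```

```text
top roll [ 0.488 -0.331  0.021]
top spin [ 0.516 -0.008  0.033]
top lock [ 0.537 -0.105  0.022]
top base [ 0.525 -0.054  0.018]
top key [0.497 0.184 0.036]
top table [ 0.409 -0.039  0.001]
top mug [ 0.638 -0.218  0.031]
top jar [0.634 0.12  0.104]
top shk [0.672 0.049 0.083]
top cab [0.641 0.007 0.543]
top cab2 [0.639 0.018 0.469]
top rolltop [ 480.4 -318. ] [57.9 59.5] 3.0 453 [ 480.7 -317.7   69. ]
top plate [528.4 -52.8] [ 90.6 170.7] 4.0 1985 [524.7 -46.6  18.1]
top case [530.4 -61.7] [ 46.7 131.1] 2.9 371 [ 531.5 -100.3   44.3]
top spintop [524.6  -4.7] [18.5 17.9] 1.7 61 [523.6  -4.3  91.8]
top resttop [494.7 193.5] [53.3 52.7] 87.6 401 [492.6 190.8  39.5]
top bow [494.3 193.6] [30.6 11.2] 89.0 97 [492.8 191.6  86.3]
side roll [nan nan nan]
side spin [0.518 0.004 0.038]
side lock [ 0.539 -0.108  0.031]
side base [ 0.524 -0.047  0.021]
side key [0.486 0.199 0.04 ]
side table [ 0.396 -0.052 -0.003]
side plate [528.9 -52.2] [ 90.3 170.6] 4.5 1801 [519.1 -34.7  18.8]
side case [529.6 -61.1] [ 47.8 137.5] 4.7 430 [530.6 -89.1  44.4]
side spintop [523.9  -2.7] [17.9 17.8] 40.3 75 [523.1  -1.4  91.7]
side resttop [496.2 194.2] [53.8 56.6] 87.8 621 [490.2 198.   40. ]
side bow [494. 194.] [11.4 30.9] 0.8 228 [492.4 196.3  82.6]
```

Emit:
arm_command(translation=[[28.5,0,7.5],[28.5,0,7.5],[28.5,0,7.5],[28.5,0,7.5],[28.5,0,7.5]], turn=[0,0,0,0,0], hand=[0,0,0,0,0])

```text
clock: 1.42
eef_pos: [0.4064, -0.355, 0.192]
tool_rot: [0.973, 0.231, 0.0, 0.0]
ft_force: [0.1, 0.1, -0.2]
grip_width: 0.0857
```

```bash
cat >> h.py <<'E'
def go(t,theta=None):
    "tool-frame shift (cm) and turn to reach world t (m), tool-x heading theta (deg)"
    from scipy.spatial.transform import Rotation as R
    o=get_obs();r=R.from_quat(o["tool_rot"]).as_matrix()
    th=np.degrees(np.arctan2(r[1,0],r[0,0]))
    print("t",round(o["clock"],2),"pos",np.round(o["eef_pos"],4),"head",round(th,1),"tilt",round(np.degrees(np.arccos(-r[2,2])),2),"q",np.round(o["joint_pos"],2),"w",round(o["grip_width"],4),"F",np.round(o["ft_force"],1),"Tz",round(o["ft_torque"][2],3))
    if t is not None: print("shift cm",np.round(r.T@(np.array(t)-o["eef_pos"])*100,2),"turn",None if theta is None else round(-np.radians((theta-th+180)%360-180),3))
E
python3 -c "
from h import *
go([.4803,-.318,.12])"
```

```text
t 1.42 pos [ 0.4064 -0.355   0.192 ] head 26.7 tilt 0.04 q [-0.72  0.35  0.01  1.23 -0.    1.96] w 0.0857 F [ 0.1  0.1 -0.2] Tz -0.021
shift cm [8.26 0.02 7.2 ] turn None
```

Emit:
arm_command(translation=[[8.3,0,7.2],[8.3,0,7.2],[8.3,0,7.2],[8.3,0,7.2],[8.3,0,7.2]], turn=[0,0,0,0,0], hand=[0,0,0,0,0])

```text
clock: 1.83
eef_pos: [0.4789, -0.3171, 0.1187]
tool_rot: [0.973, 0.232, -0.001, -0.001]
ft_force: [-0.7, -1.0, 0.4]
grip_width: 0.0855
```

```bash
python3 -c "
from h import *
go([.4803,-.318,.042])
p,d=camera('side');cv2.imwrite('pics/a.png',p[120:320,280:520,::-1].repeat(2,0).repeat(2,1))"
```

```text
t 1.83 pos [ 0.4789 -0.3171  0.1187] head 26.9 tilt 0.21 q [-0.58  0.47 -0.    1.1  -0.    2.09] w 0.0855 F [-0.7 -1.   0.4] Tz 0.052
shift cm [0.1  0.16 7.66] turn None
```

View pics/a.png

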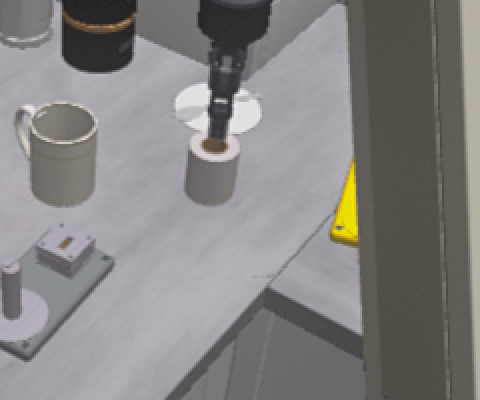

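The gripper is above the roll at crop (215,150), with the jaws in line with the camera view and centred. I descend and close.

Emit:
arm_command(translation=[[0,0.1,3.5],[0,0.1,6],[0,0.1,7.7],[0,0.1,7.7],[0,0.1,7.7]], turn=[0,0,0,0,0], hand=[0,0,0,0,0])

```text
clock: 2.3
eef_pos: [0.4786, -0.3204, 0.0441]
tool_rot: [0.973, 0.23, -0.0, 0.0]
ft_force: [0.4, 0.1, 1.5]
grip_width: 0.0852
```

Emit:
arm_command(translation=[[0,0,0],[0,0,0],[0,0,0],[0,0,0],[0,0,0]], turn=[0,0,0,0,0], hand=[0.6,0.6,0.6,0.6,0.6])

```text
clock: 2.72
eef_pos: [0.4809, -0.3207, 0.0462]
tool_rot: [0.973, 0.231, 0.002, 0.002]
ft_force: [-1.3, -0.4, 5.1]
grip_width: 0.0594
```

```bash
python3 -c "
from h import *
go([.5247,-.0025,.16],90)"
```

```text
t 2.72 pos [ 0.4809 -0.3207  0.0462] head 26.7 tilt 0.29 q [-0.59  0.55 -0.09  0.93 -0.    2.09] w 0.0594 F [-1.3 -0.4  5.1] Tz 0.004
shift cm [ 18.25 -26.4  -11.46] turn -1.104
```

Emit:
arm_command(translation=[[0,0,-4],[0,0,-8],[0,0,-12],[3,-4.5,-12],[6,-9,-12]], turn=[0,0,0,-0.12,-0.24], hand=[0.6,0.6,0.6,0.6,0.6])

```text
clock: 3.13
eef_pos: [0.4924, -0.2391, 0.1686]
tool_rot: [0.938, 0.346, 0.004, 0.004]
ft_force: [0.6, 0.1, -2.4]
grip_width: 0.0594
```

```bash
python3 -c "
from h import *
go([.5247,-.0025,.165],90)"
```

```text
t 3.13 pos [ 0.4924 -0.2391  0.1686] head 40.5 tilt 0.67 q [-0.45  0.37 -0.02  1.17  0.    1.98] w 0.0594 F [ 0.6  0.1 -2.4] Tz -0.016
shift cm [ 17.83 -15.89   0.28] turn -0.863
```

Emit:
arm_command(translation=[[3,-2.6,0],[6,-5.3,0],[9,-8,0],[12,-10.6,0],[15,-13.2,0]], turn=[-0.12,-0.24,-0.36,-0.48,-0.6], hand=[0.6,0.6,0.6,0.6,0.6])

```text
clock: 3.55
eef_pos: [0.5183, -0.0371, 0.1649]
tool_rot: [0.792, 0.61, 0.001, 0.001]
ft_force: [0.3, -0.4, -1.6]
grip_width: 0.0596
```

```bash
python3 -c "
from h import *
go([.5247,-.0025,.165],90)"
```

```text
t 3.55 pos [ 0.5183 -0.0371  0.1649] head 75.2 tilt 0.15 q [-0.07  0.33 -0.09  1.15 -0.    1.76] w 0.0596 F [ 0.3 -0.4 -1.6] Tz -0.0
shift cm [ 3.51 -0.26 -0.01] turn -0.258
```

Emit:
arm_command(translation=[[1.8,-0.15,0],[3.5,-0.25,0],[3.5,-0.25,0],[3.5,-0.25,0],[3.5,-0.25,0]], turn=[-0.12,-0.25,-0.26,-0.26,-0.26], hand=[0.6,0.6,0.6,0.6,0.6])

```text
clock: 3.97
eef_pos: [0.5248, -0.005, 0.164]
tool_rot: [0.709, 0.705, 0.0, 0.001]
ft_force: [0.2, 0.1, -1.6]
grip_width: 0.0593
```

```bash
python3 -c "
from h import *
go([.5247,-.0025,.065],90)
for c in ('top','side'):
  p,d=camera(c);P=cloud(c,d)
  Q=sel(P,(.5247,-.0025),.05,.105,.13);print(c,rect(Q) if len(Q)>4 else len(Q))
  for z0,z1 in ((.17,.2),(.175,.183),(.105,.195)):
    Q=sel(P,(.5247,-.0025),.06,z0,z1);print(z0,rect(Q) if len(Q)>4 else 0)
  s=p[200:330,220:400] if c=='side' else p[160:290,220:400]
  cv2.imwrite(f'pics/b_{c}.png',cv2.resize(s[:,:,::-1],None,fx=3,fy=3))
a=[cv2.imread(f'pics/b_{c}.png') for c in('top','side')];cv2.imwrite('pics/b.png',cv2.resize(np.vstack(a),None,fx=.75,fy=.75))
"
```

```text
t 3.97 pos [ 0.5248 -0.005   0.164 ] head 89.7 tilt 0.07 q [-0.01  0.34 -0.08  1.15 -0.    1.57] w 0.0593 F [ 0.2  0.1 -1.6] Tz -0.046
shift cm [ 0.25 -0.02  9.9 ] turn -0.006
top (array([508.8, -26.3]), array([ 2.5, 24. ]), 57.1, 12, array([508.9, -26.6, 124.8]))
0.17 (array([516.7, -25.7]), array([11. , 29.4]), 79.9, 60, array([515.1, -26.9, 184.6]))
0.175 (array([512.3, -28.5]), array([ 2.2, 21.5]), 63.1, 10, array([509.7, -27.6, 178.2]))
0.105 (array([514.8, -25.5]), array([11.1, 33.2]), 80.6, 114, array([512.6, -26.9, 165.3]))
side (array([511.9,  12.8]), array([56. , 23.5]), 40.9, 119, array([509.5,  14.6, 124.6]))
0.17 (array([525.1,  -1.9]), array([59.1, 79.8]), 58.1, 742, array([522.9,   5.5, 184.2]))
0.175 (array([525.7,   5.3]), array([44.9, 87. ]), 80.5, 170, array([514.6,   7.4, 179.1]))
0.105 (array([522.6,  -1. ]), array([60.2, 75.9]), 57.3, 1301, array([517.3,   9.9, 166.6]))
```

View pics/b.png

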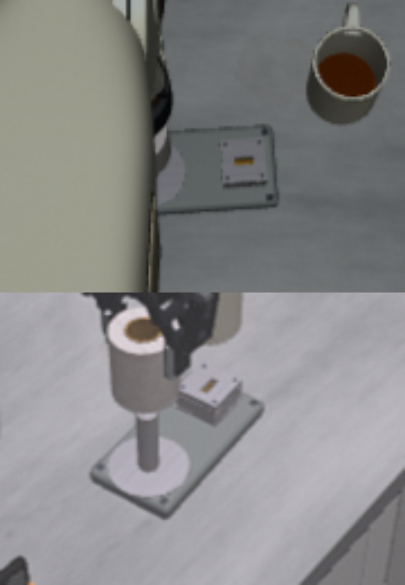

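The roll hangs over the spindle in the side view. I fit both cylinders from that view to check they line up.

```bash
cat >> h.py <<'E'
def cyl(P,xy,z0,z1,r,R):
    from scipy.optimize import least_squares
    Q=sel(P,xy,R,z0,z1);f=lambda c:np.hypot(*(Q[:,:2]-c).T)-r
    s=least_squares(f,xy,loss='soft_l1',f_scale=.001);return np.round(s.x*1000,1),len(Q),round(float(np.median(abs(s.fun)))*1000,2)
E
python3 -c "
from h import *
p,d=camera('side');P=cloud('side',d)
print(cyl(P,(.5247,-.003),.122,.145,.03,.036))
print(cyl(P,(.5247,-.003),.035,.08,.01,.016),cyl(P,(.5247,-.003),.025,.09,.01,.016))
go([.5247,-.0025,.065],90)"
```

```text
(array([525.6,  -3.6]), 261, 0.68)
(array([526.2,  -4.5]), 152, 0.71) (array([526.4,  -4.4]), 226, 0.75)
t 4.12 pos [ 0.5246 -0.0056  0.1636] head 89.6 tilt 0.02 q [-0.01  0.34 -0.08  1.15 -0.    1.57] w 0.0592 F [ 0.9 -0.  -1.3] Tz 0.023
shift cm [0.31 0.01 9.86] turn -0.007
```

Emit:
arm_command(translation=[[0,0,2.5],[0,0,4],[0,0,5.5],[0,0,7],[0,0,8.5]], turn=[0,0,0,0,0], hand=[0.6,0.6,0.6,0.6,0.6])

```text
clock: 4.53
eef_pos: [0.5246, -0.0055, 0.0777]
tool_rot: [0.709, 0.705, 0.0, 0.0]
ft_force: [0.3, 0.0, -1.4]
grip_width: 0.0589
```

Emit:
arm_command(translation=[[0,0,0.6],[0,0,1.1],[0,0,1.4],[0,0,1.4]], turn=[0,0,0,0], hand=[0.6,0.6,0.6,0.6])

```text
clock: 4.87
eef_pos: [0.524, -0.0053, 0.0663]
tool_rot: [0.709, 0.705, -0.0, 0.0]
ft_force: [-6.8, -1.5, 10.0]
grip_width: 0.0596
```

Emit:
arm_command(translation=[[0,0,0],[0,0,0],[0,0,0]], turn=[0,0,0], hand=[0.3,0,0])

```text
clock: 5.12
eef_pos: [0.5258, -0.0048, 0.0654]
tool_rot: [0.709, 0.705, 0.001, 0.001]
ft_force: [0.3, -0.4, -0.2]
grip_width: 0.0809
```

```bash
python3 -c "
from h import *
p,d=camera('side');P=cloud('side',d)
print(cyl(P,(.5247,-.003),.03,.065,.03,.036))
Q=sel(P,(.525,-.003),.032,.07,.11);print(np.percentile(Q[:,2],[5,50,95]))
go([.4942,.1938,.2],90)"
```

```text
(array([525.3,  -3.3]), 315, 0.74)
[0.07273884 0.08924999 0.09338176]
t 5.17 pos [ 0.5256 -0.0047  0.0651] head 89.7 tilt 0.13 q [-0.01  0.44 -0.22  0.92  0.    1.57] w 0.0856 F [ 0.2 -0.1  0.7] Tz 0.017
shift cm [ 19.83  -3.2  -13.49] turn -0.005
```

Emit:
arm_command(translation=[[0,0,-4],[0,0,-8],[0.5,0,-12],[4,-0.6,-13.5],[8,-1.3,-13.5]], turn=[0,0,0,0,0], hand=[0,0,0,0,0])

```text
clock: 5.58
eef_pos: [0.5161, 0.0751, 0.2051]
tool_rot: [0.71, 0.704, 0.005, 0.004]
ft_force: [0.4, 0.7, 0.1]
grip_width: 0.0856
```

Emit:
arm_command(translation=[[3,-0.4,0],[6,-0.9,0],[9,-1.4,0],[11.6,-1.9,0],[11.6,-1.9,0]], turn=[0,0,0,0,0], hand=[0.3,0.5,0.5,0.5,0.5])

```text
clock: 6.0
eef_pos: [0.4929, 0.1961, 0.1995]
tool_rot: [0.707, 0.708, 0.001, -0.001]
ft_force: [-0.0, -0.5, -0.1]
grip_width: 0.0424
```

```bash
python3 -c "
from h import *
go([.4942,.1938,.13],90)
p,d=camera('side');P=cloud('side',d)
print('key',rect(sel(P,(.494,.194),.03,.06,.10)))
cv2.imwrite('pics/c.png',cv2.resize(p[200:380,150:390,::-1],None,fx=2.5,fy=2.5))"
```

```text
t 6.0 pos [0.4929 0.1961 0.1995] head 90.1 tilt 0.15 q [ 0.38  0.32 -0.    1.24  0.    1.95] w 0.0424 F [-0.  -0.5 -0.1] Tz 0.04
shift cm [-0.25  0.12  6.95] turn 0.001
key (array([494.8, 194.7]), array([31. , 11.9]), 87.7, 229, array([492.3, 196.2,  82.5]))
```

View pics/c.png

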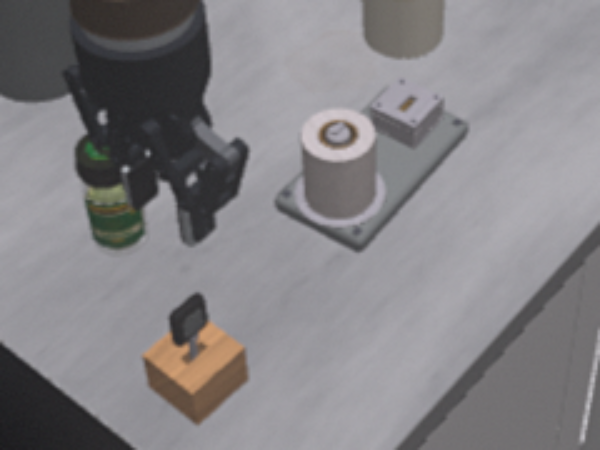

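The roll is fully down, with the spindle top showing in its core at crop (338,130). The gripper is above the key at (188,318). I descend to the bow.

Emit:
arm_command(translation=[[-0.2,0.14,4],[-0.2,0.14,7],[-0.2,0.14,10],[-0.2,0.14,12.2],[-0.2,0.14,12.2]], turn=[0.035,0.035,0.035,0.035,0.035], hand=[0.5,0.5,0.5,0.5,0.5])

```text
clock: 6.47
eef_pos: [0.4915, 0.1872, 0.0725]
tool_rot: [0.721, 0.693, -0.005, -0.002]
ft_force: [-0.6, -0.1, -0.8]
grip_width: 0.0424
```

```bash
python3 -c "
from h import *
go([.4943,.1942,.077],88)"
```

```text
t 6.47 pos [0.4915 0.1872 0.0725] head 87.7 tilt 0.55 q [ 0.36  0.44 -0.19  0.95 -0.    1.98] w 0.0424 F [-0.6 -0.1 -0.8] Tz 0.026
shift cm [ 0.7   0.25 -0.45] turn -0.005
```

Emit:
arm_command(translation=[[0.3,0.2,-0.4],[0.3,0.2,-0.4],[0.3,0.2,-0.4]], turn=[0,0,0], hand=[0.5,0.5,0.5])

```text
clock: 6.72
eef_pos: [0.4993, 0.1932, 0.0839]
tool_rot: [0.721, 0.693, 0.002, 0.001]
ft_force: [0.1, 0.5, 0.1]
grip_width: 0.0425
```

```bash
python3 -c "
from h import *
go([.4943,.1942,.077],88)"
```

```text
t 6.72 pos [0.4993 0.1932 0.0839] head 87.7 tilt 0.3 q [ 0.37  0.43 -0.17  0.97 -0.    1.98] w 0.0425 F [0.1 0.5 0.1] Tz -0.029
shift cm [ 0.08 -0.51  0.68] turn -0.005
```

Emit:
arm_command(translation=[[0,0,0],[0,0,0],[0,0,0]], turn=[0,0,0], hand=[0.5,0.5,0.5])

```text
clock: 6.97
eef_pos: [0.4975, 0.1928, 0.0823]
tool_rot: [0.721, 0.693, 0.001, 0.0]
ft_force: [-0.4, 1.0, 0.4]
grip_width: 0.0427
```

```bash
python3 -c "
from h import *
go([.4943,.1942,.077],88)"
```

```text
t 6.97 pos [0.4975 0.1928 0.0823] head 87.8 tilt 0.1 q [ 0.37  0.43 -0.17  0.97 -0.    1.98] w 0.0427 F [-0.4  1.   0.4] Tz 0.029
shift cm [ 0.13 -0.32  0.53] turn -0.004
```

Emit:
arm_command(translation=[[0.1,-0.25,0.4],[0.1,-0.25,0.4],[0.1,-0.25,0.4],[0.1,-0.25,0.4]], turn=[0,0,0,0], hand=[0.5,0.5,0.5,0.5])

```text
clock: 7.3
eef_pos: [0.4942, 0.1937, 0.0771]
tool_rot: [0.721, 0.693, -0.0, -0.0]
ft_force: [0.3, -0.3, 0.0]
grip_width: 0.0425
```

```bash
python3 -c "
from h import *
go([.4943,.1942,.077],88)"
```

```text
t 7.3 pos [0.4942 0.1937 0.0771] head 87.8 tilt 0.03 q [ 0.37  0.43 -0.18  0.95 -0.    1.98] w 0.0425 F [ 0.3 -0.3  0. ] Tz -0.017
shift cm [0.05 0.01 0.01] turn -0.004
```

Settled on target, so I close on the bow.

Emit:
arm_command(translation=[[0,0,0],[0,0,0],[0,0,0],[0,0,0],[0,0,0]], turn=[0,0,0,0,0], hand=[1,1,1,1,1])

```text
clock: 7.72
eef_pos: [0.4946, 0.1937, 0.0774]
tool_rot: [0.721, 0.693, 0.0, 0.0]
ft_force: [-0.3, -0.4, 0.3]
grip_width: 0.0093
```

```bash
python3 -c "
from h import *
go([.532,-.102,.19],94.3)"
```

```text
t 7.72 pos [0.4946 0.1937 0.0774] head 87.8 tilt 0.01 q [ 0.37  0.43 -0.18  0.95 -0.    1.98] w 0.0093 F [-0.3 -0.4  0.3] Tz 0.01
shift cm [-29.4    4.89 -11.26] turn -0.114
```

Emit:
arm_command(translation=[[0,0,-2],[0,0,-4],[0,0,-6],[0,0,-9],[0,0,-11.3]], turn=[0,0,0,0,0], hand=[1,1,1,1,1])

```text
clock: 8.13
eef_pos: [0.4944, 0.1937, 0.1918]
tool_rot: [0.721, 0.693, 0.0, 0.0]
ft_force: [0.7, 0.1, -0.2]
grip_width: 0.0095
```

Emit:
arm_command(translation=[[-3.5,0.6,0],[-7,1.2,0],[-10.5,1.8,0],[-14,2.4,0],[-17.5,3,0]], turn=[-0.02,-0.04,-0.06,-0.09,-0.11], hand=[1,1,1,1,1])

```text
clock: 8.55
eef_pos: [0.5174, 0.0162, 0.1903]
tool_rot: [0.681, 0.732, -0.0, -0.0]
ft_force: [0.5, -0.2, 0.1]
grip_width: 0.0089
```

```bash
python3 -c "
from h import *
go([.532,-.102,.15],94.3)"
```

```text
t 8.55 pos [0.5174 0.0162 0.1903] head 94.2 tilt 0.0 q [ 0.03  0.31 -0.05  1.21  0.    1.53] w 0.0089 F [ 0.5 -0.2  0.1] Tz 0.008
shift cm [-11.9    0.59   4.03] turn -0.002
```

Emit:
arm_command(translation=[[-3.5,0.15,0],[-7,0.3,0],[-10,0.45,0],[-11.9,0.55,0],[-11.9,0.55,0]], turn=[0,0,0,0,0], hand=[1,1,1,1,1])

```text
clock: 8.97
eef_pos: [0.5317, -0.1045, 0.19]
tool_rot: [0.684, 0.73, -0.0, 0.001]
ft_force: [0.6, -0.0, -0.6]
grip_width: 0.009
```

Emit:
arm_command(translation=[[0,0,2],[0,0,4],[0,0,4],[0,0,4]], turn=[0,0,0,0], hand=[1,1,1,1])

```text
clock: 9.3
eef_pos: [0.5303, -0.0998, 0.1492]
tool_rot: [0.681, 0.732, -0.001, -0.002]
ft_force: [-0.4, 0.4, -0.1]
grip_width: 0.0092
```

```bash
python3 -c "
from h import *
go([.532,-.102,.13],94.3)
for c,px in (('top',(231,328)),('side',(243,312))):
  p,d=camera(c);P=cloud(c,d)
  r=spot_point(c,'keyhole');print(c,[(np.round(x['location'],1),round(x['conf'],2)) for x in r])
  i=camera_info(c)
  def pr(w):
    q=i['world_to_cam']@np.r_[w,1];q=i['mtx']@q[:3];return np.round(q[:2]/q[2],1)
  print('proj keyhole (col,row)',pr([.532,-.102,.045]),'foot now',pr(np.r_[get_obs()['eef_pos'][:2],get_obs()['eef_pos'][2]-.0674]))
  for z0,z1 in ((.041,.049),(.083,.095),(.095,.13)):
    Q=sel(P,(.532,-.102),.036,z0,z1);print(z0,rect(Q) if len(Q)>4 else len(Q))
  s=p[px[0]-55:px[0]+45,px[1]-65:px[1]+65]
  cv2.imwrite(f'pics/d_{c}.png',cv2.resize(s[:,:,::-1],None,fx=4,fy=4,interpolation=cv2.INTER_CUBIC))
a=[cv2.imread(f'pics/d_{c}.png') for c in('top','side')];cv2.imwrite('pics/d.png',cv2.resize(np.vstack(a),None,fx=.75,fy=.75))"
```

```text
t 9.3 pos [ 0.5303 -0.0998  0.1492] head 94.1 tilt 0.22 q [-0.19  0.38 -0.06  1.14  0.    1.31] w 0.0092 F [-0.4  0.4 -0.1] Tz 0.045
shift cm [-0.23  0.16  1.92] turn -0.003
top [(array([324.7, 492.7]), 0.62)]
proj keyhole (col,row) [327.  230.7] foot now [326.4 226.7]
0.041 0
0.083 0
0.095 0
side [(array([241.8, 313. ]), 0.7)]
proj keyhole (col,row) [313.  241.4] foot now [312.5 228.2]
0.041 (array([ 533.3, -103. ]), array([46.5, 50.2]), 4.6, 324, array([ 532.6, -102.2,   45.1]))
0.083 (array([532.2, -99.8]), array([ 5.9, 19.7]), 3.6, 21, array([531.1, -98.3,  90.4]))
0.095 (array([531. , -96.5]), array([ 6.4, 11.9]), 28.6, 39, array([532.2, -97.7, 109.5]))
```

View pics/d.png

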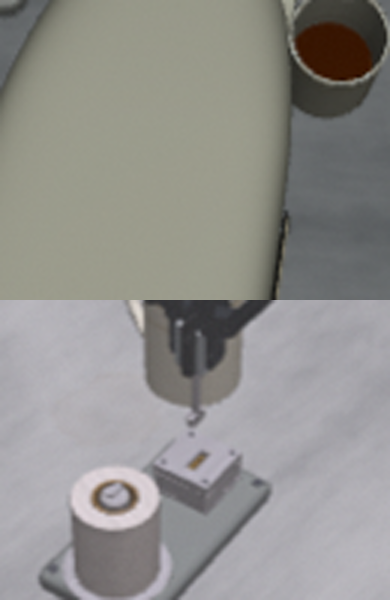

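The key hangs upright over the lock: the bit is at side crop (195,415) and the slot at (198,460). I settle over the slot and refine its centre by colour.

Emit:
arm_command(translation=[[-0.1,0.05,1],[-0.1,0.05,2],[-0.1,0.05,2],[-0.1,0.05,2]], turn=[0,0,0,0], hand=[1,1,1,1])

```text
clock: 9.83
eef_pos: [0.5312, -0.1014, 0.1291]
tool_rot: [0.682, 0.732, -0.001, -0.001]
ft_force: [-0.3, 1.0, -1.1]
grip_width: 0.009
```

```bash
python3 -c "
from h import *
go([.532,-.102,.1115],94.3)
def ray(c,u,v,z):
  i=camera_info(c);T=np.linalg.inv(i['world_to_cam']);K=i['mtx']
  r=T[:3,:3]@np.array([(u-K[0,2])/K[0,0],(v-K[1,2])/K[1,1],1]);o=T[:3,3];return np.round((o+r*(z-o[2])/r[2])*1000,1)
for c,f in (('top','top0'),('side','side0')):
  p=cv2.imread(f'pics/{f}.png').astype(int);
  v0,u0=((231,328) if c=='top' else (242,313))
  s=p[v0-14:v0+14,u0-14:u0+14];m=(s[:,:,2]-s[:,:,0]>25)
  v,u=np.nonzero(m);w=(s[:,:,2]-s[:,:,0])[m]
  cu,cv=np.average(u,weights=w)+u0-14,np.average(v,weights=w)+v0-14
  print(c,m.sum(),cu,cv,[ray(c,cu,cv,z)[:2] for z in (.045,.04)],[ray(c,a,b,.045)[:2] for a,b in((u.min()+u0-14,v.min()+v0-14),(u.max()+u0-14,v.max()+v0-14))])
p,d=camera('side');P=cloud('side',d);z=get_obs()['eef_pos'][2]-.067
print(z,rect(sel(P,(.532,-.102),.02,z-.002,z+.013)))"
```

```text
t 9.83 pos [ 0.5312 -0.1014  0.1291] head 94.1 tilt 0.15 q [-0.19  0.4  -0.09  1.09  0.    1.31] w 0.009 F [-0.3  1.  -1.1] Tz 0.014
shift cm [-0.07  0.08  1.76] turn -0.004
top 19 327.83851976450796 231.52481076534903 [array([ 530.1, -104. ]), array([ 531.3, -104.1])] [array([533.7, -94.9]), array([ 529.1, -113.8])]
side 9 312.00261096605743 241.644908616188 [array([533.1, -99.9]), array([ 536.3, -104. ])] [array([ 539.7, -101.2]), array([527.2, -99.3])]
0.06265206420053535 (array([531.5, -99.7]), array([ 7.3, 15.7]), 10.8, 28, array([530.4, -98.7,  69.5]))
```

Emit:
arm_command(translation=[[-0.06,0.07,0.6],[-0.06,0.07,1.2],[-0.06,0.07,1.7],[-0.06,0.07,2.1],[-0.06,0.07,2.3]], turn=[0,0,0,0,0], hand=[1,1,1,1,1])

```text
clock: 10.3
eef_pos: [0.5326, -0.1026, 0.1065]
tool_rot: [0.682, 0.732, -0.001, 0.0]
ft_force: [-1.4, -1.5, 0.4]
grip_width: 0.0094
```

```bash
python3 -c "
from h import *
go([.532,-.102,.0904],94.3);o=get_obs();print(o['ft_torque'])"
```

```text
t 10.3 pos [ 0.5326 -0.1026  0.1065] head 94.0 tilt 0.08 q [-0.19  0.42 -0.11  1.03 -0.    1.31] w 0.0094 F [-1.4 -1.5  0.4] Tz 0.014
shift cm [ 0.07 -0.05  1.61] turn -0.004
[-0.48958731  0.0240209   0.01350599]
```

The foot is about 6 mm in with almost no vertical force, so it has entered the slot. I push past the pins.

Emit:
arm_command(translation=[[0,0,0.4],[0,0,0.8],[0,0,1.2],[0,0,1.6],[0,0,1.8]], turn=[0,0,0,0,0], hand=[1,1,1,1,1])

```text
clock: 10.72
eef_pos: [0.5338, -0.1026, 0.0898]
tool_rot: [0.682, 0.732, 0.0, 0.001]
ft_force: [-1.8, -2.8, 14.9]
grip_width: 0.0092
```

```bash
python3 -c "
from h import *
go([.532,-.102,.0904],94.3);o=get_obs();print(o['ft_torque'])
p,d=camera('side');cv2.imwrite('pics/e.png',cv2.resize(p[170:290,250:370,::-1],None,fx=5,fy=5,interpolation=cv2.INTER_CUBIC))"
```

```text
t 10.72 pos [ 0.5338 -0.1026  0.0898] head 94.1 tilt 0.14 q [-0.19  0.44 -0.14  0.99 -0.    1.31] w 0.0092 F [-1.8 -2.8 14.9] Tz 0.018
shift cm [ 0.07 -0.18 -0.06] turn -0.004
[-0.50097064  0.47135158  0.01835818]
```

View pics/e.png

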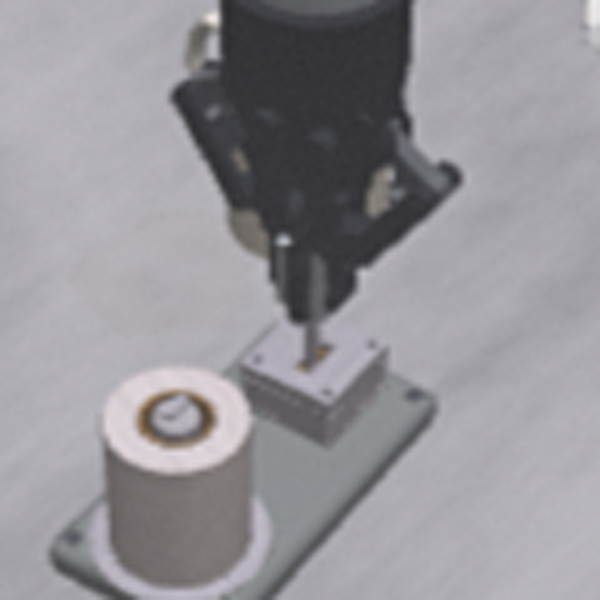

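The shank enters the slot at (315,360), and 15 N at floor depth means the key is fully in. I start the clockwise turn.

Emit:
arm_command(translation=[[0,0,0],[0,0,0],[0,0,0],[0,0,0],[0,0,0]], turn=[0.1,0.2,0.3,0.4,0.5], hand=[1,1,1,1,1])

```text
clock: 11.18
eef_pos: [0.5339, -0.1027, 0.09]
tool_rot: [0.843, 0.538, 0.001, 0.001]
ft_force: [1.3, -2.5, 4.2]
grip_width: 0.0093
```

```bash
python3 -c "
from h import *
go([.532,-.102,.0904],0)"
```

```text
t 11.18 pos [ 0.5339 -0.1027  0.09  ] head 65.1 tilt 0.16 q [-0.19  0.44 -0.14  0.99 -0.    1.82] w 0.0093 F [ 1.3 -2.5  4.2] Tz 0.086
shift cm [-0.01 -0.2  -0.04] turn 1.137
```

Emit:
arm_command(translation=[[0,0,0],[0,0,0],[0,0,0],[0,0,0],[0,0,0]], turn=[0.12,0.24,0.36,0.48,0.6], hand=[1,1,1,1,1])

```text
clock: 11.6
eef_pos: [0.5337, -0.1028, 0.0901]
tool_rot: [0.964, 0.265, 0.001, 0.001]
ft_force: [0.6, -3.9, 4.8]
grip_width: 0.009
```

Emit:
arm_command(translation=[[0,0,0],[0,0,0],[0,0,0],[0,0,0],[0,0,0]], turn=[0.12,0.24,0.36,0.48,0.55], hand=[1,1,1,1,1])

```text
clock: 12.02
eef_pos: [0.534, -0.1031, 0.0901]
tool_rot: [1.0, -0.007, 0.001, 0.001]
ft_force: [0.3, -3.9, 4.5]
grip_width: 0.0092
```

```bash
python3 -c "
from h import *
go([.532,-.102,.0904],0)
p,d=camera('side');cv2.imwrite('pics/f.png',cv2.resize(p[215:275,255:345,::-1],None,fx=8,fy=8,interpolation=cv2.INTER_CUBIC))"
```

```text
t 12.02 pos [ 0.534  -0.1031  0.0901] head -0.8 tilt 0.2 q [-0.19  0.44 -0.14  0.99 -0.    2.97] w 0.0092 F [ 0.3 -3.9  4.5] Tz 0.034
shift cm [-0.2  -0.11 -0.03] turn -0.014
```

View pics/f.png

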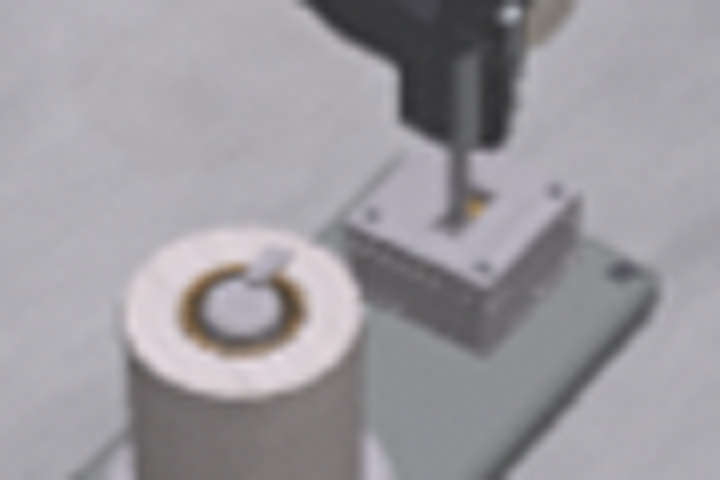

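The keeper is out over the roll's rim at (270,263), towards the lock. I add a little turn for the key's play and check the keeper.

Emit:
arm_command(translation=[[0,0,0],[0,0,0],[0,0,0],[0,0,0]], turn=[0.05,0.09,0.09,0.09], hand=[1,1,1,1])

```text
clock: 12.4
eef_pos: [0.534, -0.1032, 0.0901]
tool_rot: [0.999, -0.048, 0.001, 0.001]
ft_force: [1.4, -4.7, 5.1]
grip_width: 0.0094
```

```bash
python3 -c "
from h import *
go(None)
p,d=camera('side');P=cloud('side',d)
Q=sel(P,(.525,-.003),.028,.0935,.1);print(rect(Q) if len(Q)>3 else len(Q))
i=camera_info('side')
ax=np.array([.0755,-.997])*-1
im=cv2.resize(p[215:275,255:345,::-1],None,fx=8,fy=8,interpolation=cv2.INTER_CUBIC)
for s in (6.5,12,17.5,20):
  w=np.r_[.525-.0755*-s/1000,-.003-.997*s/1000,.097]
  q=i['mtx']@(i['world_to_cam']@np.r_[w,1])[:3];u,v=(q[:2]/q[2]-[255,215]+.5)*8;print(s,u,v)
  cv2.circle(im,(int(u),int(v)),3,(0,0,255),-1)
cv2.imwrite('pics/g.png',im)"
```

```text
t 12.4 pos [ 0.534  -0.1032  0.0901] head -5.5 tilt 0.2 q [-0.19  0.44 -0.14  0.99 -0.    3.05] w 0.0094 F [ 1.4 -4.7  5.1] Tz -0.015
(array([5.224e+02, 4.000e-01]), array([13.2, 45.9]), 25.0, 33, array([525. ,  -9.2,  95.4]))
6.5 260.0291764765884 276.15032566156924
12 273.03215145201193 263.35140135793495
17.5 285.9511376942405 250.63514778469585
20 291.7958590723383 244.8821453652115
```

View pics/g.png

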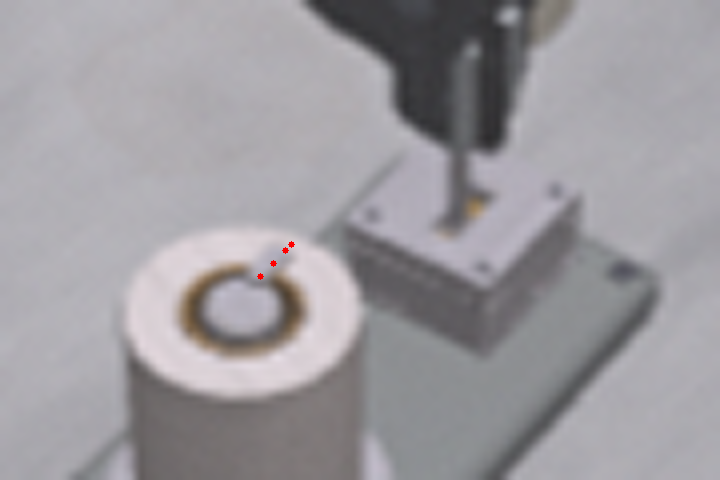

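The keeper's tip is at about (292,250), roughly 17.5 mm from the spindle axis. That matches the full 11 mm slide, so I hand in while holding the key.

```bash
python3 -c "
from h import *
job_done();go(None)"
```

```text
the job is handed in; nothing more can be done
the job is handed in; nothing more can be done
```

The job is done and handed in at about 12.4 s on the robot's clock. The label roll is on the spindle, and the gripper still holds the key turned in the lock.

- **Roll:** it sits all the way down and was released. Its top measured about 0.09 m above the worktop, as it should when seated.
- **Key:** it went in to the keyhole floor with about 15 N of push, and I turned it about 1.74 rad (100°) clockwise. That is slightly past a quarter turn, to take up the key's play.
- **Keeper:** in the last picture it is out over the roll towards the lock. Its tip is about 17.5 mm from the spindle axis, which matches the full 11 mm slide. I judged this from the picture, because depth readings on the keeper were too sparse to measure it.
- **Key approach:** after fast moves the arm needed a few rows to settle (up to about 1 cm off above the key). I let it settle and corrected the position before gripping.
- **Left alone:** I kept clear of the mug, the salt shaker, the spice jar and the yellow look-alike.
- **Not checked:** the state can't be read after hand-in, so I have no reading for the final second.

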